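# Lid and lock the bearing case

## Task

Close up the dark grey bearing case: set its lid squarely on it with the grip bar up, then lock it by flipping the four orange side clips down one after another, pressing each one in against the side until you feel it snap over its steel keeper and it stays shut. Press firmly but don't force the clips (under 20 N), keep the case standing about where it is, and leave the spanner, hex key, tape measure and grease tin alone.

Things in the scene. Friction and masses are not known exactly. Their poses are not given: they have to be found in the camera images.
- case: Open dark grey case holding bearings, about 3 kg, on grippy rubber feet. Outside 84 x 112 mm (its x and y; 91 x 119 mm over the rim flange), 66 mm tall. Origin: centre of its underside; z up. Half-way along each side a steel keeper is screwed on: a 40 mm rail about 6 mm off the wall, 51 mm above the counter. Keepers were set by hand, each up to 2 mm in or out of line, so where a clip comes to rest can only be felt.
- case_rim (a point): Centre of the case's mouth, level with the rim, 66 mm above the case's origin, axes as the case's. Walls 3 mm; the mouth is 78 x 106 mm and the same after a half turn.
- lid_grip (a point): Centre of the loose lid's grip bar; axes are the lid's: x along the bar, z up out of its top. Bar 62 mm long (x), 14 wide (y), 10 tall, on two feet at its ends; its top is 5 mm above this point, the clear window below it 16.5 mm down, the lid's underside 27 mm down. The lid with clips weighs 0.32 kg. On the counter this point is 27 mm up, on the seated lid 87 mm above the case's origin.
- lid_rim (a point): Centre of the underside of the lid's dark grey frame (90 mm in x, 118 mm in y, 6 mm thick), 21 mm below the grip bar's centre: seated, it lies on the case's rim and coincides with the centre of the mouth. Under it a 6 mm deep rubber plug with rounded edges enters the mouth with 1 mm play each side. The lid fits either way round.
- clip_back: Orange clip on the lid's +x side: flap 40 mm wide, 3 mm thick, reaching 32 mm from its hinge. Origin: middle of the hinge line, 48.5 mm from the lid's middle, 18 mm below the grip bar's centre (seated: 69 mm above the counter). When shut its x axis points outward from the lid; y runs along the hinge; the flap extends along -z. Shut, its face is 6 mm and its thumb lip 11 mm outside the hinge line.
- clip_back_hinge (a joint): Angle of that clip, rad: about 0 (-0.2 to 0.16, as the keeper is set) = shut, flat along the case's side; 1.57 = straight out; 2.1 = fully up. Stays where left; under 1 N at the free edge turns it. 0.2 to 0.25 before shut its sprung catch meets the rail: about 4 to 10 N inward at the free edge drives it over, it snaps in, stops hard on the rail and stays. Left short of that it is not locked.
- clip_back_edge (a point): Outermost line of the rounded thumb lip along that flap's free edge, mid-width: the place to push. It stands 5 mm proud of the flap's face, 29.5 mm from the hinge.
- clip_left: Orange clip on the lid's +y side: flap 40 mm wide, 3 mm thick, reaching 32 mm from its hinge. Origin: middle of the hinge line, 62.5 mm from the lid's middle, 18 mm below the grip bar's centre (seated: 69 mm above the counter). When shut its x axis points outward from the lid; y runs along the hinge; the flap extends along -z. Shut, its face is 6 mm and its thumb lip 11 mm outside the hinge line.
- clip_left_hinge (a joint): Angle of that clip, rad: about 0 (-0.2 to 0.16, as the keeper is set) = shut, flat along the case's side; 1.57 = straight out; 2.1 = fully up. Stays where left; under 1 N at the free edge turns it. 0.2 to 0.25 before shut its sprung catch meets the rail: about 4 to 10 N inward at the free edge drives it over, it snaps in, stops hard on the rail and stays. Left short of that it is not locked.
- clip_left_edge (a point): Outermost line of the rounded thumb lip along that flap's free edge, mid-width: the place to push. It stands 5 mm proud of the flap's face, 29.5 mm from the hinge.
- clip_front: Orange clip on the lid's -x side: flap 40 mm wide, 3 mm thick, reaching 32 mm from its hinge. Origin: middle of the hinge line, 48.5 mm from the lid's middle, 18 mm below the grip bar's centre (seated: 69 mm above the counter). When shut its x axis points outward from the lid; y runs along the hinge; the flap extends along -z. Shut, its face is 6 mm and its thumb lip 11 mm outside the hinge line.
- clip_front_hinge (a joint): Angle of that clip, rad: about 0 (-0.2 to 0.16, as the keeper is set) = shut, flat along the case's side; 1.57 = straight out; 2.1 = fully up. Stays where left; under 1 N at the free edge turns it. 0.2 to 0.25 before shut its sprung catch meets the rail: about 4 to 10 N inward at the free edge drives it over, it snaps in, stops hard on the rail and stays. Left short of that it is not locked.
- clip_front_edge (a point): Outermost line of the rounded thumb lip along that flap's free edge, mid-width: the place to push. It stands 5 mm proud of the flap's face, 29.5 mm from the hinge.
- clip_right: Orange clip on the lid's -y side: flap 40 mm wide, 3 mm thick, reaching 32 mm from its hinge. Origin: middle of the hinge line, 62.5 mm from the lid's middle, 18 mm below the grip bar's centre (seated: 69 mm above the counter). When shut its x axis points outward from the lid; y runs along the hinge; the flap extends along -z. Shut, its face is 6 mm and its thumb lip 11 mm outside the hinge line.
- clip_right_hinge (a joint): Angle of that clip, rad: about 0 (-0.2 to 0.16, as the keeper is set) = shut, flat along the case's side; 1.57 = straight out; 2.1 = fully up. Stays where left; under 1 N at the free edge turns it. 0.2 to 0.25 before shut its sprung catch meets the rail: about 4 to 10 N inward at the free edge drives it over, it snaps in, stops hard on the rail and stays. Left short of that it is not locked.
- clip_right_edge (a point): Outermost line of the rounded thumb lip along that flap's free edge, mid-width: the place to push. It stands 5 mm proud of the flap's face, 29.5 mm from the hinge.
- spanner: Combination spanner, 30 x 180 x 6 mm, lying loose on the counter. Origin: centre of its underside. A bystander.
- tape_measure: Yellow tape measure, 32 x 80 x 62 mm, standing loose. Origin: centre of its underside. A bystander.
- grease_tin: Green grease tin with a pale lid, 73 mm across, 48 mm tall, loose. Origin: centre of its underside. A bystander.
- hex_key: Dark hex key, 33 x 78 x 5 mm, lying loose. Origin: centre of its underside. A bystander.

How it is judged:
By the outcome, as a careful person would: the job done as asked, in the order asked, and still so for the second after the job is handed in, with the robot touching nothing.
It also fails if it takes over 72 s, if anything falls off the work surface, if the arm or the gripper's body presses on something with over 40 N, if the wrist force passes 120 N, or if a joint passes its speed limit or range.

## Robot

A 6-joint arm with a two-finger parallel gripper is mounted at the origin on a cart in front of the work surface, level with it; the furniture and walls round the work are solid. World frame = base frame: x ahead of the robot, y to its left, z up, the work surface at z = 0. Lengths are in m, angles in rad, forces in N, time in s.
With the tool pointing down it reaches from about 0.35 to 0.975 m from the base axis. Payload 4.9 kg.
Tool frame: the origin (TCP) lies at the very end of the fingers, on their centre line; the grasp point (between the pads) lies 19 mm behind it; z points along the fingers, y is the line along which they close (so a half turn about z gives the same grasp; the last joint's range is limited). The gripper opens to 85 mm and grips with 20 to 120 N. Pads are 22 mm wide; open, the fingers measure 114 mm over their backs; the gripper's body (76 mm by 85 mm) begins 54 mm behind the grasp point. The pads swing forward as they close: fully open they stand 13 mm farther back than shut.
Start: joints at [-1.223, 0.053, 1.613, -0, 1.476, -0.119], TCP at [0.281, -0.558, 0.231] pointing down, gripper open.
Joint ranges: [-3.01, 3.01], [-1.01, 2.22], [0.06, 2.58], [-1.02, 4.17], [0.09, 2.62], [-3.14, 3.14]. Speed limits (rad/s): [2.57, 2.57, 3.14, 3.14, 3.14, 3.14].

## Interface

Orientations are given as a rotation vector (axis times angle).
In Python, from station import get_obs, get_image, finish_job gives the robot as it stands. The module is installed in compiled form; this text tells all that it offers.
- The arm moves only by the tool carry_out, never from a script. Its argument "rows" is a list of rows, each a list of 7 numbers: the turn, a rotation vector about the tool's x, y, z as a fraction of full scale, then the shift along the tool's x, y, z as a fraction of full scale, then the closure, from -1 (fully open) to 1 (shut). A call has 1 to 5 rows; each row is the pose to reach, as a shift and turn from the pose commanded when the call began, along the tool's axes at that moment, turning the shorter way round; what a row does not reach only later rows make up. Full scale, the value 1, is 300 mm for a shift and pi rad for a turn. A row lasts 1/10 s, in which the tool goes at most 50 mm and 8.59 degrees, less where a joint would pass 70% of its speed; a pose out of reach is approached as far as the arm can. A call with a number of a shift or a turn outside -1 to 1 is refused whole. A call with a gripper value outside its range is refused whole. The fingers move at their own pace and stop on an object; "force" is the grip in N (left out, the last holds). Time passes only in rows, so rows that repeat a pose let the fingers close. It gives the time, the measured TCP pose, the force, the opening and the grip force at its end, in the units of the state.
- get_obs(): the state, without advancing time (a new reading comes with each control period).
- get_image(name): name is "side" or "top"; returns a dict with "img" (420x560x3 uint8, blue, green, red), "mtx" (3x3 intrinsics, pixels), "D" ([k1, k2, p1, p2, k3] as OpenCV has them; the pictures are not rectified), "R" (3x3) and "t" (3): a world point X has camera coordinates R X + t. Camera axes: x right, y down, z forward; pixel columns grow to the right and rows downward; lengths in m; the calibration is good to about 2 mm. A picture is of the moment at which its call begins. There is no depth.
- finish_job(): hands the job in; it is judged then, once.
The state is a dict: "t": time; "q": joint angles; "dq": joint speeds; "effort": joint torques, N m; "tool_pos": TCP position; "tool_rot": TCP orientation; "contact_force": force on the tool from outside, world axes, zero at the start; "wrist_torque": the same for the moment, N m; "opening": finger opening in m; "grip_force": force on a finger pad.
Only numpy, scipy, OpenCV 4.12 (cv2) and the standard library are available. Lean on these libraries where they do the work, as an engineer would, in place of code of your own. Each camera call takes 0.05 s, during which the arm holds its last target. There are 200 camera calls.

## Working session

There is one attempt and no reset: what is moved stays moved. The work goes in short steps, Python scripts to look and compute and a tool call to move; the robot and the scene stay as the last step left them, time stands still between calls to the robot, and variables do not carry over. Pictures are saved under pics/ and viewed, at most 10 in all, crops included, and the job is handed in when it is done.

Besides the shell and the picture viewer there is one more tool, called after ">>>" as name([rows], argument=value, ...), one row to a line, values as JSON. carry_out: Moves the arm, as the interface text tells. Shift numbers are shares of 300 mm and turn numbers shares of pi rad, none past 1 either way. Its arguments: {"type":"object","properties":{"rows":{"type":"array"},"force":{"type":"number"}},"required":["rows"]}

```bash
mkdir -p pics
python3 - <<'E'
from station import get_obs,get_image
import cv2,pickle
o=get_obs();print(o)
for n in("side","top"):
    d=get_image(n);cv2.imwrite(f"pics/{n}0.png",d["img"]);pickle.dump(d,open(n+".pkl","wb"));print(n,d["mtx"],d["D"],d["R"],d["t"])
E
```

```text
{'t': 0.0, 'q': array([-1.22298188e+00,  5.33206757e-02,  1.61428664e+00,  7.10400559e-06,
        1.47604829e+00, -1.19008921e-01]), 'dq': array([-0.00129454,  0.0009136 , -0.00065232, -0.00027707, -0.00114199,
       -0.00116642]), 'effort': array([ 1.33271584e-03, -3.93684661e+01, -3.70177174e+01, -6.77214803e-05,
        7.02037913e-03,  8.62722629e-06]), 'tool_pos': array([ 0.28106235, -0.55752884,  0.23008987]), 'tool_rot': array([-3.05440746e+00, -7.26168927e-01,  3.58641657e-04]), 'contact_force': array([-0.24207614,  0.37286033,  0.12432179]), 'wrist_torque': array([-0.04060335, -0.00456616, -0.00868105]), 'grip_force': 0.0, 'opening': 0.08542764228638469}
side [[386.11747839   0.         277.7215469 ]
 [  0.         386.11747839 210.80120573]
 [  0.           0.           1.        ]] [-0.04415203  0.          0.          0.          0.        ] [[-0.99128869 -0.13169403  0.00184808]
 [-0.0589032   0.43073917 -0.90055215]
 [ 0.1178013  -0.89281602 -0.43474406]] [0.44318266 0.19675766 0.68164241]
top [[480.76398619   0.         281.76090984]
 [  0.         480.76398619 214.80097373]
 [  0.           0.           1.        ]] [-0.14634361  0.          0.          0.          0.        ] [[ 2.29810532e-02 -9.99723077e-01  5.06362274e-03]
 [-9.77057992e-01 -2.35321520e-02 -2.11669358e-01]
 [ 2.11729900e-01 -8.30682887e-05 -9.77328216e-01]] [-0.25301615  0.44690378  1.32060784]
```

View pics/top0.png

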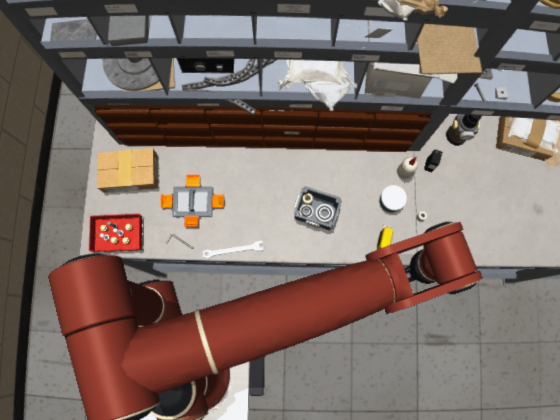

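View pics/side0.png

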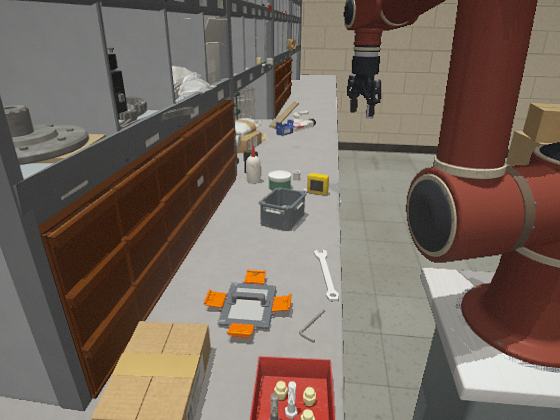

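The top view shows the lid at about (193,202) with its clips raised outward, the case at about (318,209), rotated, and the spanner and hex key at the near edge. The side view shows the lid at (248,305) and the case at (283,210). Next I'll enlarge both objects.

Run:
```python
import cv2,pickle,numpy as np
t=pickle.load(open("top.pkl","rb"))["img"];s=pickle.load(open("side.pkl","rb"))["img"]
f=lambda im,x,y,w,h:cv2.resize(im[y:y+h,x:x+w],(w*5,h*5),interpolation=cv2.INTER_CUBIC)
a=np.hstack([f(t,155,170,80,60),f(t,283,180,80,60)]);
g=lambda im,x,y,w,h:cv2.resize(im[y:y+h,x:x+w],(w*4,h*4),interpolation=cv2.INTER_CUBIC)
b=np.hstack([g(s,200,264,100,75),g(s,240,175,100,75)])
cv2.imwrite("pics/crop0.png",np.vstack([a,b]))
```

```text
(no output)
```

View pics/crop0.png

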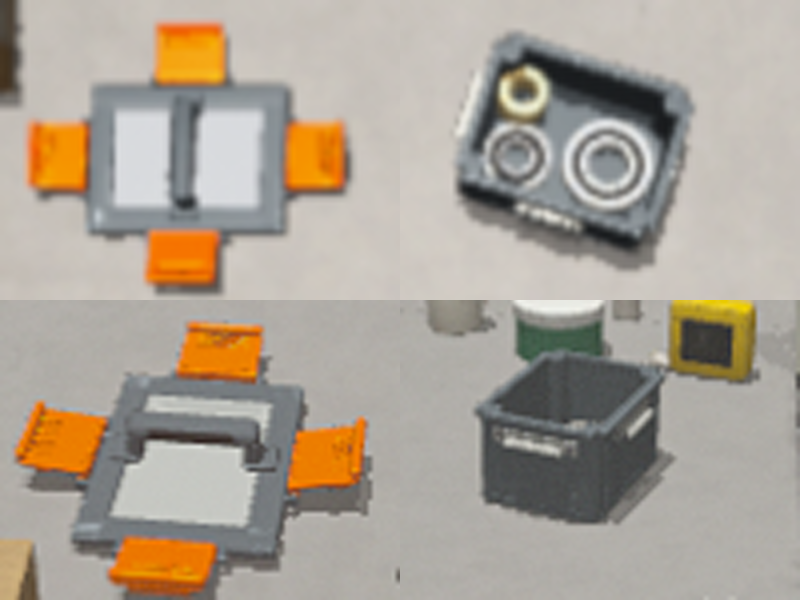

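Crop: the lid frame corners, four clips sticking out level and the grip bar along world x are all clear. The case rim is rotated by about 20°. I'll fit the two poses from the corners in both cameras.

```bash
cat > h.py <<'E'
import cv2,pickle,numpy as np
from scipy.optimize import least_squares
from scipy.spatial.transform import Rotation as Ro
def proj(d,X):
    return cv2.projectPoints(np.asarray(X,float).reshape(-1,1,3),cv2.Rodrigues(d["R"])[0],np.asarray(d["t"]),d["mtx"],np.asarray(d["D"]))[0][:,0]
def place(p,L):
    c,s=np.cos(p[2]),np.sin(p[2]);L=np.asarray(L,float)
    return np.c_[L[:,0]*c-L[:,1]*s+p[0],L[:,0]*s+L[:,1]*c+p[1],L[:,2]]
def rect(a,b,z): return np.array([[a/2,b/2,z],[a/2,-b/2,z],[-a/2,-b/2,z],[-a/2,b/2,z]])
def fit(obs,p0):
    # obs: list of (cam, local pts, pixels)
    f=lambda p:np.concatenate([(proj(d,place(p,L))-px).ravel() for d,L,px in obs])
    return least_squares(f,p0,loss="soft_l1")
E
python3 - <<'E'
from h import *
T=pickle.load(open("top.pkl","rb"));S=pickle.load(open("side.pkl","rb"))
def cv(pts,o,k,off): return (np.array(pts,float)-off+.5)/k-.5+np.array(o)
# order: +x+y, +x-y, -x-y, -x+y
lt=cv([(92,86),(289,86),(285,234),(89,234)],(155,170),5,(0,0))
ls=cv([(73,548),(125,375),(303,388),(280,562)],(200,264),4,(0,300))
L=rect(.09,.118,.012)
for o in ([(T,L,lt)],[(S,L,ls)],[(T,L,lt),(S,L,ls)]):
    r=fit(o,[.6,.3,0]);print("lid",r.x.round(4),r.cost,np.abs(r.fun).max())
ct=cv([(500,35),(692,103),(645,243),(458,187)],(283,180),5,(400,0))
cs=cv([(477,410),(540,352),(663,372),(592,432)],(240,175),4,(400,300))
# yaw negative? image right=-y ; take order from +y corner top-left
C=rect(.091,.119,.066)
for o in ([(T,C,ct)],[(S,C,cs)],[(T,C,ct),(S,C,cs)]):
    r=fit(o,[.6,-.05,-.35]);print("case",r.x.round(4),r.cost,np.abs(r.fun).max(),r.fun.round(1))
E
```

```text
lid [0.4945 0.0229 0.029 ] 0.1855836503383843 0.49245426233031253
lid [0.4963 0.0336 0.0501] 1.3794340901119189 1.2851549917422744
lid [0.4965 0.0286 0.0425] 10.148092514685027 2.656397269042259
case [ 0.4711 -0.3419 -0.2983] 3.169990197185088 2.0555701308737753 [-0.5  0.2  0.9 -0.6  0.9  1.4 -2.1 -0.6]
case [ 0.4829 -0.3376 -0.2945] 4.680573461711533 3.617895618552751 [-3.6  0.3  0.3 -1.3  0.1 -1.   0.7  1.2]
case [ 0.4753 -0.341  -0.2876] 14.863633104337445 4.115118454934702 [-1.  -1.1  0.5 -2.3  0.8 -0.3 -2.3 -1.8 -0.3 -0.   3.  -1.6  2.9 -1.4
  4.1  0.8]
```

Run:
```python
from h import *
T=pickle.load(open("top.pkl","rb"));S=pickle.load(open("side.pkl","rb"))
def crop(d,x,y,w,h,k,p,polys):
    im=cv2.resize(d["img"][y:y+h,x:x+w],(w*k,h*k),interpolation=cv2.INTER_CUBIC)
    for L,c in polys:
        q=(proj(d,place(p,L))-[x,y]+.5)*k-.5
        cv2.polylines(im,[np.round(q*16).astype(np.int32)],True,c,1,cv2.LINE_AA,4)
    return im
pl=[.4945,.0229,.029];pc=[.4711,-.3419,-.2983]
R=(0,0,255);G=(0,255,0);B=(255,0,0)
bar=[[-.031,-.007,.032],[.031,-.007,.032],[.031,.007,.032],[-.031,.007,.032]]
lp=[(rect(.09,.118,.012),R),(bar,G),(rect(.09,.118,.006),B)]
cp=[(rect(.091,.119,.066),R),(rect(.078,.106,.066),G),(rect(.084,.112,0),B)]
a=np.hstack([crop(T,155,170,80,60,5,pl,lp),crop(T,283,180,80,60,5,pc,cp)])
b=np.hstack([crop(S,200,264,100,75,4,pl,lp),crop(S,240,175,100,75,4,pc,cp)])
cv2.imwrite("pics/ov.png",np.vstack([a,b]))
print(proj(S,[[.281,-.5575,.23]]),proj(T,[[.281,-.5575,.23]]))
```

```text
[[360.11114174 118.53653929]] [[409.91741159 270.99548572]]
```

View pics/ov.png

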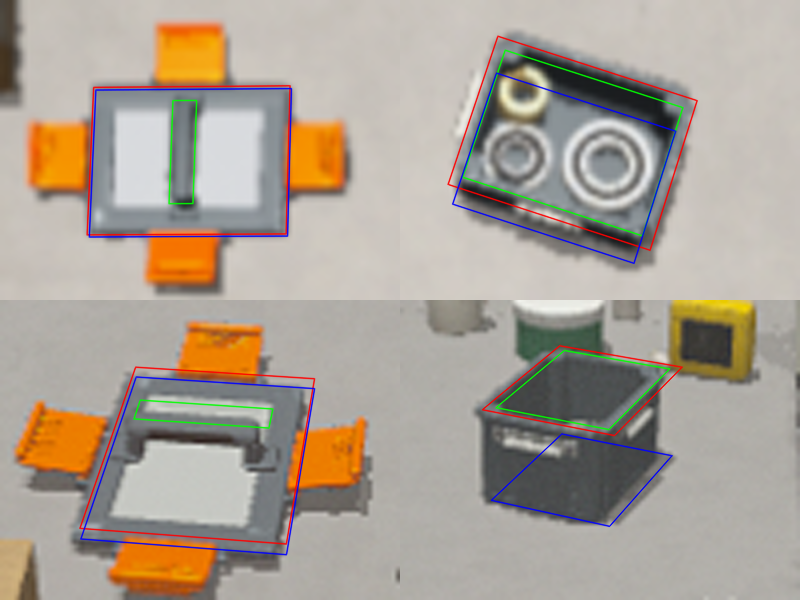

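The overlay shows the top-only fit matches the top view. The side view is off by about 2.5 px (around 5 mm), so I'll hover over the lid and use the fingers as a local reference.

```bash
cat >> h.py <<'E'
def mv(target,yaw,tilt=None):
    """tool down, tool y axis at world yaw+90deg (or 180 flipped, nearer)"""
    from station import get_obs
    o=get_obs();R0=Ro.from_rotvec(o["tool_rot"])
    best=None
    for k in(0,np.pi):
        Rt=Ro.from_euler("z",yaw+k)*Ro.from_euler("x",np.pi)
        if tilt is not None: Rt=Ro.from_rotvec(tilt)*Rt
        rv=(R0.inv()*Rt).as_rotvec()
        if best is None or np.linalg.norm(rv)<np.linalg.norm(best): best=rv
    sh=R0.inv().apply(np.array(target)-o["tool_pos"])
    print("t",round(o["t"],2),"pos",o["tool_pos"].round(4),"f",o["contact_force"].round(1),"q",o["q"].round(2),"open",round(o["opening"],4),"grip",round(o["grip_force"],1))
    print("turn",(best/np.pi).round(4),"shift",(sh/.3).round(4),"rows",np.linalg.norm(sh)/.05,np.degrees(np.linalg.norm(best))/8.59)
def ray(d,px,z):
    u=cv2.undistortPoints(np.array([[px]],float),d["mtx"],np.asarray(d["D"]))[0,0]
    v=d["R"].T@np.r_[u,1];c=-d["R"].T@d["t"];return c+v*(z-c[2])/v[2]
E
python3 - <<'E'
from h import *
from station import get_obs
print(Ro.from_rotvec(get_obs()["tool_rot"]).as_matrix().round(3))
mv([.4955,.027,.231],.035)
T=pickle.load(open("top.pkl","rb"))
print(ray(T,(110,152),0),ray(T,(300,150),0),ray(T,(420,150),0),ray(T,(300,100),.3),ray(T,(230,250),0))
E
```

```text
[[ 0.893  0.45  -0.001]
 [ 0.45  -0.893  0.002]
 [ 0.    -0.002 -1.   ]]
t 0.1 pos [ 0.2811 -0.5576  0.2302] f [ 1.  -0.5  0.6] q [-1.22  0.05  1.61  0.    1.48 -0.12] open 0.0854 grip 0.0
turn [-6.000e-04  1.000e-04  1.374e-01] shift [ 1.5152e+00 -1.4186e+00  3.0000e-04] rows 12.453834095840286 2.879998113936619
[0.64965882 0.29473674 0.        ] [ 0.6667053  -0.29339344  0.        ] [ 0.67854753 -0.66516788  0.        ] [ 0.68840524 -0.2806535   0.3       ] [ 0.35481743 -0.09424169  0.        ]
```

>>> carry_out([
  [0, 0, 0, 0.16, -0.15, 0, -1],
  [0, 0, 0, 0.28, -0.26, 0, -1],
  [0, 0, 0, 0.4, -0.37, 0, -1],
  [0, 0, 0, 0.505, -0.473, 0, -1],
  [0, 0, 0, 0.505, -0.473, 0, -1],
])

```text
t: 0.6
tool_pos: [0.3537, -0.3591, 0.2306]
tool_rot: [-3.053, -0.733, -0.001]
contact_force: [0.0, -0.0, -0.6]
opening: 0.0853
grip_force: 0.0
```

>>> carry_out([
  [0, 0, 0, 0.16, -0.15, 0, -1],
  [0, 0, 0, 0.28, -0.26, 0, -1],
  [0, 0, 0, 0.4, -0.37, 0, -1],
  [0, 0, 0, 0.505, -0.473, 0, -1],
  [0, 0, 0, 0.505, -0.473, 0, -1],
])

```text
t: 1.1
tool_pos: [0.425, -0.1648, 0.2311]
tool_rot: [-3.053, -0.735, -0.001]
contact_force: [-0.1, -1.5, 0.2]
opening: 0.0852
grip_force: 0.0
```

>>> carry_out([
  [0, 0, 0.045, 0.16, -0.15, 0, -1],
  [0, 0, 0.09, 0.28, -0.26, 0, -1],
  [0, 0, 0.1374, 0.4, -0.37, 0, -1],
  [0, 0, 0.1374, 0.505, -0.473, 0, -1],
  [0, 0, 0.1374, 0.505, -0.473, 0, -1],
])

```text
t: 1.6
tool_pos: [0.4963, 0.0282, 0.2311]
tool_rot: [-3.141, -0.055, 0.0]
contact_force: [-0.6, -0.4, -0.2]
opening: 0.0849
grip_force: 0.0
```

```bash
python3 -c "
from h import *
mv([.4955,.027,.11],.035)"
```

```text
t 1.6 pos [0.4963 0.0282 0.2311] f [-0.6 -0.4 -0.2] q [-0.09 -0.26  1.9   0.    1.5   1.44] open 0.0849 grip 0.0
turn [-0.      0.      0.0001] shift [-0.0027  0.0039  0.4035] rows 2.421188411830447 0.0021326812807654777
```

>>> carry_out([
  [0, 0, 0, 0, 0, 0.15, -1],
  [0, 0, 0, 0, 0, 0.3, -1],
  [0, 0, 0, 0, 0, 0.45, -1],
  [0, 0, 0, 0, 0, 0.55, -1],
  [0, 0, 0, 0, 0, 0.55, -1],
])

```text
t: 2.1
tool_pos: [0.4912, 0.026, 0.0606]
tool_rot: [-3.14, -0.054, 0.018]
contact_force: [-0.3, -0.1, -0.6]
opening: 0.0855
grip_force: 0.0
```

Run:
```python
from h import *
from station import get_obs,get_image
S=get_image("side");o=get_obs();print(o["tool_pos"],o["opening"]);pickle.dump(S,open("side1.pkl","wb"))
x,y,w,h,k=190,230,125,110,5
im=cv2.resize(S["img"][y:y+h,x:x+w],(w*k,h*k),interpolation=cv2.INTER_CUBIC)
p=o["tool_pos"]
# axis line through TCP, grasp point, and finger tips when open
pts=np.array([p+[0,0,.013],p+[0,0,.073],p+[0,.0425,.013],p+[0,-.0425,.013],p+[0,.057,.05],p+[0,-.057,.05]])
for q in (proj(S,pts)-[x,y]+.5)*k-.5: cv2.circle(im,tuple(int(v) for v in q),3,(0,0,255),-1)
cv2.imwrite("pics/s1.png",im)
```

```text
[0.49370399 0.02587569 0.06393693] 0.08537277663913584
```

View pics/s1.png

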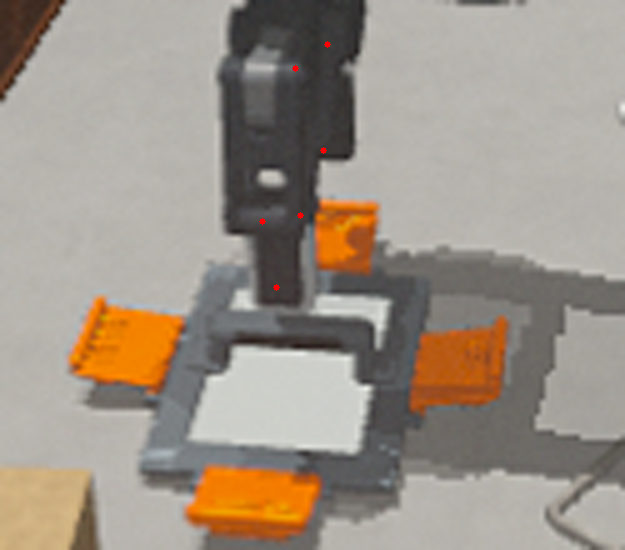

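Side view: the near finger tip is within about 1 px of where it should be, so the side camera is close to true. The bar spans crop pixels (210,325) to (372,330), just below and in front of the fingers. I'll work out the bar centre.

Run:
```python
from h import *
S=pickle.load(open("side1.pkl","rb"));T=pickle.load(open("top.pkl","rb"))
g=lambda u,v:((u+.5)/5-.5+190,(v+.5)/5-.5+230)
print("bar",ray(S,g(293,321),.032),"L",ray(S,g(216,318),.032),"R",ray(S,g(371,325),.032))
print("topbar",ray(T,(155+184/5,170+152/5),.032))
mv([.4955,.030,.06],.04)
```

```text
bar [0.49750303 0.02865886 0.032     ] L [0.52567218 0.03078971 0.032     ] R [0.46900863 0.02709376 0.032     ]
topbar [0.49292304 0.02066195 0.032     ]
t 2.15 pos [0.4937 0.0259 0.0639] f [0.5 0.6 0.1] q [-0.1  -0.09  2.05 -0.    1.19  1.44] open 0.0854 grip 0.0
turn [-0.0001  0.0018 -0.0018] shift [ 0.0065 -0.0135  0.0131] rows 0.11955761064514224 0.05441074776569305
```

>>> carry_out([
  [0, 0, 0, 0, 0, 0, 0.1],
  [0, 0, 0, 0, 0, 0, 0.1],
  [0, 0, 0, 0, 0, 0.06, 0.1],
  [0, 0, 0, 0, 0, 0.12, 0.1],
  [0, 0, 0, 0, 0, 0.165, 0.1],
], force=60)

```text
t: 2.65
tool_pos: [0.497, 0.0264, 0.018]
tool_rot: [3.141, 0.055, 0.005]
contact_force: [-1.2, 0.1, -0.9]
opening: 0.0388
grip_force: 0.0
```

>>> carry_out([
  [0, 0, 0, 0, 0, 0, 0.1],
  [0, 0, 0, 0, 0, 0, 0.1],
  [0, 0, 0, 0, 0, 0, 0.1],
])

```text
t: 2.95
tool_pos: [0.4967, 0.0265, 0.0181]
tool_rot: [3.141, 0.055, 0.004]
contact_force: [0.2, 0.5, -0.1]
opening: 0.0383
grip_force: 0.0
```

>>> carry_out([
  [0, 0, 0, 0, 0, 0.012, 0.1],
  [0, 0, 0, 0, 0, 0.012, 1],
  [0, 0, 0, 0, 0, 0.012, 1],
  [0, 0, 0, 0, 0, 0.012, 1],
  [0, 0, 0, 0, 0, 0.012, 1],
], force=60)

```text
t: 3.45
tool_pos: [0.4958, 0.0265, 0.0135]
tool_rot: [3.141, 0.055, 0.001]
contact_force: [-0.6, 0.1, 3.1]
opening: 0.0126
grip_force: 59.4
```

>>> carry_out([
  [0, 0, 0, 0, 0, 0, 1],
  [0, 0, 0, 0, 0, 0, 1],
  [0, 0, 0, 0, 0, -0.1, 1],
  [0, 0, 0, 0, 0, -0.2, 1],
  [0, 0, 0, 0, 0, -0.3, 1],
])

```text
t: 3.95
tool_pos: [0.4942, 0.0267, 0.1025]
tool_rot: [-3.141, -0.055, 0.005]
contact_force: [1.2, -0.8, -3.8]
opening: 0.0125
grip_force: 59.1
```

```bash
python3 -c "
from h import *
mv([.475,-.341,.21],-.295)"
```

```text
t 3.95 pos [0.4942 0.0267 0.1025] f [ 1.2 -0.8 -3.8] q [-0.1  -0.14  2.03  0.    1.26  1.44] open 0.0125 grip 59.1
turn [-0.      0.001   0.1051] shift [-0.108   1.2226 -0.3586] rows 7.67229328030836 2.2021464589879622
```

>>> carry_out([
  [0, 0, 0, 0, 0, -0.15, 1],
  [0, 0, 0, -0.01, 0.1, -0.3, 1],
  [0, 0, 0, -0.03, 0.24, -0.36, 1],
  [0, 0, 0, -0.04, 0.38, -0.36, 1],
  [0, 0, 0, -0.05, 0.53, -0.36, 1],
])

```text
t: 4.45
tool_pos: [0.4859, -0.134, 0.2114]
tool_rot: [3.141, 0.057, 0.002]
contact_force: [0.5, 0.2, -3.2]
opening: 0.0125
grip_force: 59.3
```

>>> carry_out([
  [0, 0, 0.03, -0.02, 0.15, 0, 1],
  [0, 0, 0.06, -0.04, 0.3, 0, 1],
  [0, 0, 0.09, -0.05, 0.45, 0, 1],
  [0, 0, 0.105, -0.057, 0.6, 0, 1],
  [0, 0, 0.105, -0.057, 0.69, 0, 1],
])

```text
t: 4.95
tool_pos: [0.475, -0.3428, 0.2093]
tool_rot: [-3.106, 0.466, 0.003]
contact_force: [-0.5, -0.3, -4.1]
opening: 0.0127
grip_force: 59.4
```

>>> carry_out([
  [0, 0, 0, 0, 0, 0, 1],
  [0, 0, 0, 0, 0, 0, 1],
  [0, 0, 0, 0, 0, 0, 1],
])

```text
t: 5.25
tool_pos: [0.4761, -0.339, 0.21]
tool_rot: [-3.106, 0.46, 0.002]
contact_force: [-0.1, -0.2, -3.1]
opening: 0.0127
grip_force: 59.4
```

```bash
python3 -c "
from h import *
mv([.475,-.341,.15],-.295)"
```

```text
t 5.25 pos [ 0.4761 -0.339   0.21  ] f [-0.1 -0.2 -3.1] q [-0.75 -0.03  1.73  0.    1.44  1.12] open 0.0127 grip 59.4
turn [-0.0004  0.0006  0.0004] shift [-0.0012  0.0076  0.2001] rows 1.2017145120332886 0.01645990208174604
```

>>> carry_out([
  [0, 0, 0, 0, 0, 0.1, 1],
  [0, 0, 0, 0, 0, 0.2, 1],
  [0, 0, 0, 0, 0, 0.3, 1],
  [0, 0, 0, 0, 0, 0.3, 1],
  [0, 0, 0, 0, 0, 0.3, 1],
])

```text
t: 5.75
tool_pos: [0.4763, -0.3391, 0.1211]
tool_rot: [-3.107, 0.459, 0.001]
contact_force: [0.0, -0.8, -2.2]
opening: 0.0123
grip_force: 59.5
```

Run:
```python
from h import *
from station import get_obs,get_image
S=get_image("side");T=get_image("top");o=get_obs();print(o["tool_pos"],o["tool_rot"],o["dq"].round(3));pickle.dump((S,T,o),open("h2.pkl","wb"))
g=lambda im,x,y,w,h,k:cv2.resize(im[y:y+h,x:x+w],(w*k,h*k),interpolation=cv2.INTER_CUBIC)
cv2.imwrite("pics/h2.png",np.hstack([g(S["img"],225,130,100,110,5)[:,:450],g(T["img"],275,160,70,110,5)]))
```

```text
[ 0.47760218 -0.34076576  0.12368519] [ 3.10566929 -0.45975756  0.00501608] [-0.006 -0.008 -0.015  0.001 -0.003 -0.002]
```

View pics/h2.png

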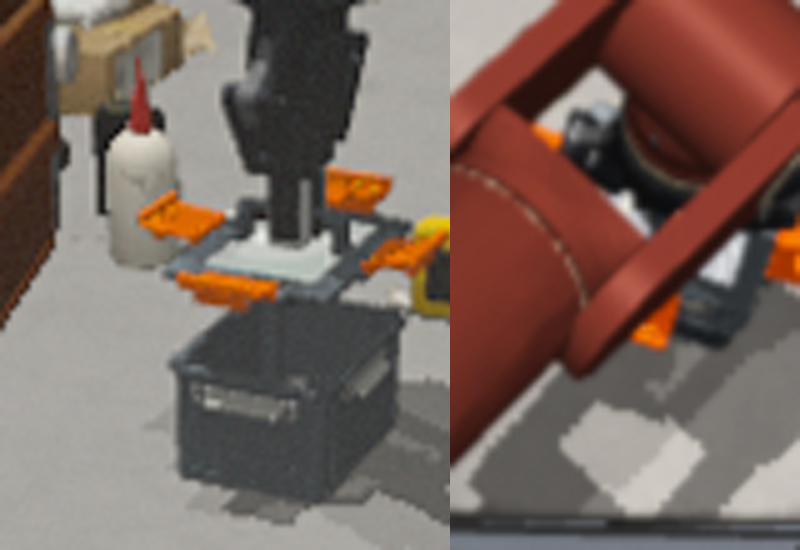

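The side crop shows the lid hovering level over the case. Lid corners are at about (165,270), (320,300) and (415,225); case rim corners at about (172,365), (320,398) and (402,310). Most of the top view is hidden by the arm. I'll refine the rim and lid by edge alignment.

```bash
cat >> h.py <<'E'
from scipy.optimize import minimize
from scipy.ndimage import map_coordinates
def edges(a,b,z,lo,hi,n=40,sides=range(4)):
    """points on sides of a rectangle, fraction |s| of half-length between lo and hi, with outward normals"""
    s=np.linspace(lo,hi,n//2);s=np.r_[-s[::-1],s];P=[];N=[]
    for i,(nx,ny) in enumerate([(1,0),(0,1),(-1,0),(0,-1)]):
        if i not in sides: continue
        for v in s:
            P.append([nx*a/2+abs(ny)*v*a/2,ny*b/2+abs(nx)*v*b/2,z]);N.append([nx,ny,0])
    return np.array(P),np.array(N)*.001
def score(d,sets,p,sig=1.0):
    if "g" not in d:
        im=cv2.GaussianBlur(d["img"].astype(np.float32).mean(2),(0,0),sig)
        d["g"]=(cv2.Sobel(im,cv2.CV_32F,1,0)/8,cv2.Sobel(im,cv2.CV_32F,0,1)/8)
    tot=0
    for P,N in sets:
        a=proj(d,place(p,P));b=proj(d,place(p,P+N));n=b-a;n/=np.linalg.norm(n,axis=1)[:,None]
        g=[map_coordinates(k,[a[:,1],a[:,0]],order=1) for k in d["g"]]
        v=np.minimum(np.abs(g[0]*n[:,0]+g[1]*n[:,1]),15);tot+=v.mean()
    return tot/len(sets)
def best(ds,p0,r=.008,ry=.06):
    from itertools import product
    f=lambda p:-sum(score(d,s,p) for d,s in ds)
    G=np.linspace(-1,1,9)
    c=min((np.array(p0)+[r*i,r*j,ry*k] for i,j,k in product(G,G,G[::2])),key=f)
    m=minimize(f,c,method="Nelder-Mead",options=dict(initial_simplex=c+np.array([[0,0,0],[.002,0,0],[0,.002,0],[0,0,.02]]),xatol=1e-5,fatol=1e-4))
    return m.x,-m.fun
E
cat > e.py <<'E'
from h import *
T=pickle.load(open("top.pkl","rb"));S=pickle.load(open("side.pkl","rb"));S2,_,o=pickle.load(open("h2.pkl","rb"))
lid=lambda z:[edges(.09,.118,z,.5,.93)]
case=[edges(.091,.119,.066,0,.8)]; casem=case+[edges(.078,.106,.066,0,.8)]
for n,d in(("T",T),("S",S)):
    print("lid",n,best([(d,lid(.012))],[.496,.0275,.036]))
    print("case",n,best([(d,case)],[.475,-.341,-.295]),best([(d,casem)],[.475,-.341,-.295]))
print("lidTS",best([(T,lid(.012)),(S,lid(.012))],[.496,.0275,.036]))
print("caseTS",best([(T,casem),(S,casem)],[.475,-.341,-.295]))
print("held S2",best([(S2,lid(.1205))],[.476,-.340,-.295]))
print("case S2",best([(S2,[edges(.091,.119,.066,0,.8,sides=[1,2])])],[.476,-.340,-.295]))
E
python3 e.py
```

```text
lid T (array([0.49427086, 0.02280985, 0.02984399]), np.float64(12.316954771093524))
case T (array([ 0.46633223, -0.34316293, -0.32372404]), np.float64(14.46484737590283)) (array([ 0.46944188, -0.34722595, -0.22540167]), np.float64(12.564138616267275))
lid S (array([0.49693401, 0.02889415, 0.02748821]), np.float64(11.852933093627065))
case S (array([ 0.47212023, -0.3353122 , -0.253666  ]), np.float64(9.88837501345122)) (array([ 0.47694188, -0.34341736, -0.30799806]), np.float64(8.922492819813161))
lidTS (array([0.49657592, 0.02801694, 0.01670238]), np.float64(19.484448705352225))
caseTS (array([ 0.47758611, -0.34189677, -0.28216653]), np.float64(20.770497645845825))
held S2 (array([ 0.47628252, -0.32432694, -0.22748696]), np.float64(9.465264648500556))
case S2 (array([ 0.47659913, -0.32356603, -0.31922851]), np.float64(8.155917326547414))
```

Run:
```python
from h import *
T=pickle.load(open("top.pkl","rb"));S=pickle.load(open("side.pkl","rb"));S2,_,o=pickle.load(open("h2.pkl","rb"))
def crop(d,x,y,w,h,k,items):
    im=cv2.resize(d["img"][y:y+h,x:x+w],(w*k,h*k),interpolation=cv2.INTER_CUBIC)
    im=cv2.convertScaleAbs(im,alpha=1.4)
    for p,L,c in items:
        q=(proj(d,place(p,L))-[x,y]+.5)*k-.5
        cv2.polylines(im,[np.round(q*16).astype(np.int32)],True,c,1,cv2.LINE_AA,4)
    return im
pc=[.4755,-.341,-.295];R=(0,0,255);G=(0,255,0)
it=[(pc,rect(.091,.119,.066),R),(pc,rect(.078,.106,.066),G)]
a=np.hstack([crop(S,256,181,50,45,8,it),crop(T,292,182,50,45,8,it)])
pl=[.4764,-.3392,-.294]
b=crop(S2,250,178,100,60,4,[(pl,rect(.09,.118,.1205),R),(pl,rect(.09,.118,.1145),G)])
b=np.hstack([b,crop(T,283,176,100,60,4,[])])
cv2.imwrite("pics/ov2.png",np.vstack([a,b]))
```

```text
(no output)
```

View pics/ov2.png

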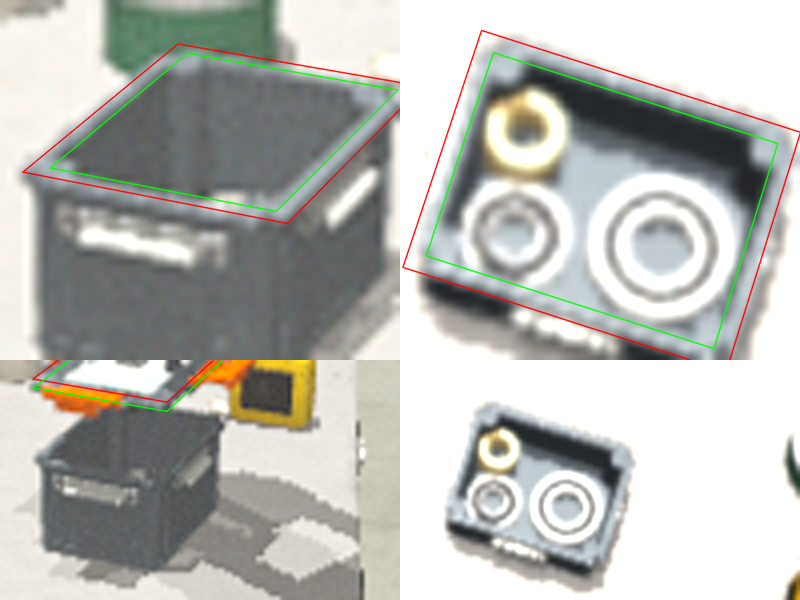

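The overlay at (0.4755, -0.341, yaw -0.295) matches the case rim in the side view to within a pixel, and the held lid lies where predicted. I'll descend with force feedback.

>>> carry_out([
  [0, 0, 0, 0, 0, 0.02, 1],
  [0, 0, 0, 0, 0, 0.04, 1],
  [0, 0, 0, 0, 0, 0.06, 1],
  [0, 0, 0, 0, 0, 0.06, 1],
  [0, 0, 0, 0, 0, 0.06, 1],
])

```text
t: 6.35
tool_pos: [0.4761, -0.3402, 0.1027]
tool_rot: [-3.107, 0.461, 0.001]
contact_force: [0.4, -0.6, -3.0]
opening: 0.0126
grip_force: 59.4
```

```bash
python3 -c "
from h import *
mv([.4755,-.342,.084],-.295)"
```

```text
t 6.35 pos [ 0.4761 -0.3402  0.1027] f [ 0.4 -0.6 -3. ] q [-0.75  0.07  1.82  0.    1.25  1.12] open 0.0126 grip 59.4
turn [-0.0001  0.0002  0.0001] shift [-0.0001  0.0064  0.0625] rows 0.37674463828068927 0.005928555331775038
```

>>> carry_out([
  [0, 0, 0, 0, 0.005, 0.03, 1],
  [0, 0, 0, 0, 0.005, 0.05, 1],
  [0, 0, 0, 0, 0.005, 0.065, 1],
  [0, 0, 0, 0, 0.005, 0.075, 1],
  [0, 0, 0, 0, 0.005, 0.075, 1],
])

```text
t: 6.85
tool_pos: [0.4755, -0.3414, 0.0799]
tool_rot: [-3.107, 0.461, 0.002]
contact_force: [-0.0, -0.1, -4.1]
opening: 0.0122
grip_force: 59.5
```

>>> carry_out([
  [0, 0, 0, 0, 0, 0.005, 1],
  [0, 0, 0, 0, 0, 0.007, 1],
  [0, 0, 0, 0, 0, 0.007, 1],
])

```text
t: 7.15
tool_pos: [0.476, -0.3418, 0.0787]
tool_rot: [3.107, -0.461, 0.0]
contact_force: [0.9, 0.4, -3.3]
opening: 0.0126
grip_force: 59.5
```

>>> carry_out([
  [0, 0, 0, 0, 0, 0.005, 1],
  [0, 0, 0, 0, 0, 0.007, 1],
  [0, 0, 0, 0, 0, 0.007, 1],
])

```text
t: 7.45
tool_pos: [0.4758, -0.3417, 0.0764]
tool_rot: [-3.107, 0.461, 0.0]
contact_force: [0.6, 0.3, -3.9]
opening: 0.0123
grip_force: 59.5
```

>>> carry_out([
  [0, 0, 0, 0, 0, 0.004, 1],
  [0, 0, 0, 0, 0, 0.005, 1],
  [0, 0, 0, 0, 0, 0.005, 1],
])

```text
t: 7.75
tool_pos: [0.4758, -0.3417, 0.0749]
tool_rot: [-3.107, 0.461, 0.0]
contact_force: [-0.0, -0.1, -3.7]
opening: 0.0128
grip_force: 59.5
```

Going straight in. Continue until it seats.

>>> carry_out([
  [0, 0, 0, 0, 0, 0.004, 1],
  [0, 0, 0, 0, 0, 0.005, 1],
  [0, 0, 0, 0, 0, 0.005, 1],
])

```text
t: 8.05
tool_pos: [0.4759, -0.3418, 0.0735]
tool_rot: [-3.108, 0.461, 0.0]
contact_force: [-0.4, 0.3, -3.7]
opening: 0.0127
grip_force: 59.6
```

>>> carry_out([
  [0, 0, 0, 0, 0, 0.003, 1],
  [0, 0, 0, 0, 0, 0.004, 1],
  [0, 0, 0, 0, 0, 0.004, 1],
])

```text
t: 8.35
tool_pos: [0.476, -0.3418, 0.0735]
tool_rot: [-3.108, 0.461, 0.0]
contact_force: [-3.3, 3.0, 5.3]
opening: 0.0128
grip_force: 60.5
```

The lid seated at exactly the expected height (0.0735), with contact force rising. I'll release, retreat upward and look.

>>> carry_out([
  [0, 0, 0, 0, 0, -0.003, 0.1],
  [0, 0, 0, 0, 0, -0.003, 0.1],
  [0, 0, 0, 0, 0, -0.003, 0.1],
  [0, 0, 0, 0, 0, -0.15, 0.1],
  [0, 0, 0, 0, 0, -0.3, 0.1],
])

```text
t: 8.85
tool_pos: [0.4748, -0.3408, 0.161]
tool_rot: [-3.105, 0.461, 0.006]
contact_force: [0.5, -0.4, 0.5]
opening: 0.0382
grip_force: 0.0
```

>>> carry_out([
  [0, 0, 0, -0.15, 0, -0.15, 1],
  [0, 0, 0, -0.3, 0, -0.15, 1],
  [0, 0, 0, -0.4, 0.15, -0.15, 1],
  [0, 0, 0, -0.4, 0.15, -0.15, 1],
  [0, 0, 0, -0.4, 0.15, -0.15, 1],
])

```text
t: 9.35
tool_pos: [0.3473, -0.3507, 0.2076]
tool_rot: [3.106, -0.466, 0.002]
contact_force: [-0.1, 1.0, -0.3]
opening: -0.0001
grip_force: 0.0
```

Run:
```python
from h import *
from station import get_obs,get_image
S=get_image("side");T=get_image("top");pickle.dump((S,T),open("h3.pkl","wb"))
mv([.4,-.4,.2],-.294)
p=[.476,-.3418,-.294]
def crop(d,x,y,w,h,k,items):
    im=cv2.resize(d["img"][y:y+h,x:x+w],(w*k,h*k),interpolation=cv2.INTER_CUBIC)
    for L,c in items:
        q=(proj(d,place(p,L))-[x,y]+.5)*k-.5
        cv2.polylines(im,[np.round(q*16).astype(np.int32)],True,c,1,cv2.LINE_AA,4)
    return im
it=[(rect(.09,.118,.072),(0,0,255))]
cv2.imwrite("pics/h3.png",np.hstack([crop(S,235,150,80,80,5,it),crop(T,275,160,80,80,5,it)]))
```

```text
t 9.45 pos [ 0.3485 -0.3498  0.2071] f [ 0.3  0.4 -0. ] q [-0.94 -0.25  1.94  0.    1.46  0.93] open 0.0 grip 0.0
turn [-0.0002 -0.0001 -0.0003] shift [0.2127 0.1102 0.0236] rows 1.4442869060632404 0.007306504331214897
```

View pics/h3.png

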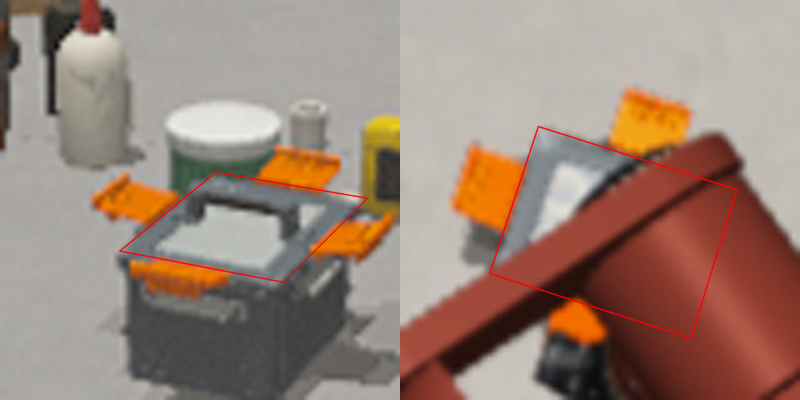

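The side view shows the lid sitting flat on the case, with its outline on the frame and all four clips roughly level or slightly raised. I'll start with the front clip, since the tool is already on that side.

```bash
cat >> h.py <<'E'
PC=[.476,-.3418,-.294]
def clip(name,d=.022,z=.13,along=0.0):
    """tool centre for inner face d outside the hinge line"""
    a={"back":0,"left":np.pi/2,"front":np.pi,"right":-np.pi/2}[name]
    r=(.0485 if name in("back","front") else .0625)+d+.011
    c,s=np.cos(a),np.sin(a)
    P=place(PC,[[r*c-along*s,r*s+along*c,z]])[0]
    print(name,P.round(4));mv(P,PC[2]+a)
E
python3 -c "
from h import *
clip('front')"
```

```text
front [ 0.398  -0.3182  0.13  ]
t 9.45 pos [ 0.3485 -0.3498  0.2071] f [ 0.3  0.4 -0. ] q [-0.94 -0.25  1.94  0.    1.46  0.93] open 0.0 grip 0.0
turn [-0.0002 -0.0001 -0.0003] shift [ 0.127  -0.1487  0.2571] rows 1.9380438834864704 0.007306504331211451
```

>>> carry_out([
  [0, 0, 0, 0.06, -0.07, 0.05, 1],
  [0, 0, 0, 0.127, -0.149, 0.15, 1],
  [0, 0, 0, 0.127, -0.149, 0.257, 1],
  [0, 0, 0, 0.127, -0.149, 0.257, 1],
  [0, 0, 0, 0.127, -0.149, 0.257, 1],
])

```text
t: 9.95
tool_pos: [0.3979, -0.3175, 0.1297]
tool_rot: [-3.107, 0.459, 0.002]
contact_force: [0.0, -0.2, -0.0]
opening: 0.0002
grip_force: 0.0
```

>>> carry_out([
  [0, 0, 0, 0, 0, 0.05, 1],
  [0, 0, 0, 0, 0, 0.1, 1],
  [0, 0, 0, 0, 0, 0.15, 1],
  [0, 0, 0, 0, 0, 0.2, 1],
  [0, 0, 0, 0, 0, 0.23, 1],
])

```text
t: 10.45
tool_pos: [0.3967, -0.3177, 0.0591]
tool_rot: [-3.106, 0.462, 0.002]
contact_force: [-0.6, -0.7, 0.2]
opening: 0.0002
grip_force: 0.2
```

>>> carry_out([
  [0, 0, 0, 0, 0, 0.03, 1],
  [0, 0, 0, 0, 0, 0.06, 1],
  [0, 0, 0, 0, 0, 0.09, 1],
  [0, 0, 0, 0, 0, 0.115, 1],
  [0, 0, 0, 0, 0, 0.115, 1],
])

```text
t: 10.95
tool_pos: [0.3968, -0.3176, 0.0253]
tool_rot: [-3.106, 0.461, 0.003]
contact_force: [-0.2, 0.1, 0.2]
opening: -0.0004
grip_force: 0.0
```

```bash
python3 -c "
from h import *
clip('front',.018,.025)"
```

```text
front [ 0.4018 -0.3193  0.025 ]
t 10.95 pos [ 0.3968 -0.3176  0.0253] f [-0.2  0.1  0.2] q [-0.82  0.    2.03  0.    1.11  1.04] open -0.0004 grip 0.0
turn [-0.0004  0.0006 -0.0002] shift [0.0176 0.0009 0.0011] rows 0.10622781055311137 0.015848958625504873
```

>>> carry_out([
  [0, 0, 0, 0.006, 0, 0, 1],
  [0, 0, 0, 0.013, 0, 0, 1],
  [0, 0, 0, 0.013, 0, 0, 1],
])

```text
t: 11.25
tool_pos: [0.4012, -0.3193, 0.0267]
tool_rot: [-3.107, 0.461, 0.001]
contact_force: [-2.3, 1.6, -1.1]
opening: 0.0
grip_force: 0.9
```

>>> carry_out([
  [0, 0, 0, 0.005, 0, 0, 1],
  [0, 0, 0, 0.005, 0, 0, 1],
])

```text
t: 11.45
tool_pos: [0.4032, -0.3202, 0.0271]
tool_rot: [3.107, -0.461, 0.002]
contact_force: [0.6, 0.6, 0.1]
opening: 0.0003
grip_force: 0.0
```

>>> carry_out([
  [0, 0, 0, 0.005, 0, 0, 1],
  [0, 0, 0, 0.005, 0, 0, 1],
])

```text
t: 11.65
tool_pos: [0.4046, -0.3207, 0.0272]
tool_rot: [3.107, -0.461, 0.002]
contact_force: [-0.5, -0.7, -0.7]
opening: 0.0
grip_force: 0.1
```

>>> carry_out([
  [0, 0, 0, 0.005, 0, 0, 1],
  [0, 0, 0, 0.005, 0, 0, 1],
])

```text
t: 11.85
tool_pos: [0.4053, -0.3209, 0.0267]
tool_rot: [3.107, -0.461, -0.001]
contact_force: [-3.3, -0.6, 0.0]
opening: -0.0002
grip_force: 1.2
```

>>> carry_out([
  [0, 0, 0, 0.005, 0, 0, 1],
  [0, 0, 0, 0.005, 0, 0, 1],
])

```text
t: 12.05
tool_pos: [0.4061, -0.321, 0.0263]
tool_rot: [-3.107, 0.461, 0.003]
contact_force: [-6.0, -0.3, 0.9]
opening: 0.0
grip_force: 2.5
```

>>> carry_out([
  [0, 0, 0, 0.004, 0, 0, 1],
  [0, 0, 0, 0.004, 0, 0, 1],
])

```text
t: 12.25
tool_pos: [0.4069, -0.3211, 0.0259]
tool_rot: [-3.107, 0.461, 0.005]
contact_force: [-6.6, -0.0, -1.0]
opening: 0.0002
grip_force: 2.6
```

>>> carry_out([
  [0, 0, 0, 0.004, 0, 0, 1],
  [0, 0, 0, 0.004, 0, 0, 1],
])

```text
t: 12.45
tool_pos: [0.4081, -0.3213, 0.0256]
tool_rot: [-3.107, 0.461, 0.004]
contact_force: [-4.6, -1.4, -2.5]
opening: -0.0
grip_force: 2.2
```

>>> carry_out([
  [0, 0, 0, 0.004, 0, 0, 1],
  [0, 0, 0, 0.004, 0, 0, 1],
])

```text
t: 12.65
tool_pos: [0.4108, -0.3221, 0.0268]
tool_rot: [-3.107, 0.461, -0.001]
contact_force: [-2.7, 1.4, -1.5]
opening: 0.0002
grip_force: 0.7
```

>>> carry_out([
  [0, 0, 0, 0.004, 0, 0, 1],
  [0, 0, 0, 0.004, 0, 0, 1],
])

```text
t: 12.85
tool_pos: [0.4112, -0.3222, 0.0266]
tool_rot: [-3.107, 0.461, 0.002]
contact_force: [-4.1, 1.0, 0.3]
opening: -0.0002
grip_force: 2.2
```

>>> carry_out([
  [0, 0, 0, 0.004, 0, 0, 1],
  [0, 0, 0, 0.004, 0, 0, 1],
])

```text
t: 13.05
tool_pos: [0.4119, -0.3223, 0.026]
tool_rot: [-3.107, 0.461, 0.003]
contact_force: [-4.7, 1.2, -1.8]
opening: -0.0004
grip_force: 2.5
```

>>> carry_out([
  [0, 0, 0, 0.004, 0, 0, 1],
  [0, 0, 0, 0.004, 0, 0, 1],
])

```text
t: 13.25
tool_pos: [0.4126, -0.3225, 0.0257]
tool_rot: [-3.106, 0.461, 0.005]
contact_force: [-6.5, 1.5, -2.9]
opening: -0.0
grip_force: 3.0
```

>>> carry_out([
  [0, 0, 0, 0.005, 0, 0, 1],
  [0, 0, 0, 0.005, 0, 0, 1],
])

```text
t: 13.45
tool_pos: [0.4128, -0.3225, 0.0255]
tool_rot: [-3.106, 0.46, 0.01]
contact_force: [-10.9, 1.8, 0.7]
opening: 0.0
grip_force: 3.9
```

>>> carry_out([
  [0, 0, 0, 0.005, 0, 0, 1],
  [0, 0, 0, 0.005, 0, 0, 1],
])

```text
t: 13.65
tool_pos: [0.4129, -0.3226, 0.0254]
tool_rot: [-3.105, 0.46, 0.016]
contact_force: [-15.7, 3.1, 5.2]
opening: -0.0001
grip_force: 4.1
```

Hard stop: the force climbs with no motion, after the snap. Backing out and heading for the left clip.

>>> carry_out([
  [0, 0, 0, -0.03, 0, 0, 1],
  [0, 0, 0, -0.09, 0, 0, 1],
  [0, 0, 0, -0.1, 0, -0.15, 1],
  [0, 0, 0, -0.1, 0, -0.3, 1],
  [0, 0, 0, -0.1, 0, -0.4, 1],
])

```text
t: 14.15
tool_pos: [0.3899, -0.3169, 0.1514]
tool_rot: [3.103, -0.461, 0.012]
contact_force: [0.7, -0.9, 0.2]
opening: -0.0002
grip_force: 0.0
```

```bash
python3 -c "
from h import *
clip('left')"
```

```text
left [ 0.5037 -0.2504  0.13  ]
t 14.15 pos [ 0.3899 -0.3169  0.1514] f [ 0.7 -0.9  0.2] q [-0.83 -0.19  1.98  0.    1.34  1.03] open -0.0002 grip 0.0
turn [-0.0012 -0.0028  0.4997] shift [ 0.2979 -0.3225  0.0727] rows 2.67012956988257 10.47175678337028
```

>>> carry_out([
  [0, 0, 0.047, 0.02, -0.15, 0, 1],
  [0, 0, 0.094, 0.12, -0.25, 0, 1],
  [0, 0, 0.141, 0.22, -0.322, 0, 1],
  [0, 0, 0.188, 0.298, -0.322, 0, 1],
  [0, 0, 0.235, 0.298, -0.322, 0, 1],
])

```text
t: 14.65
tool_pos: [0.5055, -0.2491, 0.1484]
tool_rot: [-2.735, 1.543, -0.01]
contact_force: [-1.1, 0.7, 0.6]
opening: 0.0002
grip_force: 0.0
```

>>> carry_out([
  [0, 0, 0.047, 0, 0, 0, 1],
  [0, 0, 0.094, 0, 0, 0, 1],
  [0, 0, 0.141, 0, 0, 0, 1],
  [0, 0, 0.188, 0, 0, 0, 1],
  [0, 0, 0.235, 0, 0, 0, 1],
])

```text
t: 15.15
tool_pos: [0.503, -0.2493, 0.148]
tool_rot: [-1.991, 2.427, -0.006]
contact_force: [-0.4, 0.5, -0.1]
opening: -0.0001
grip_force: 0.0
```

>>> carry_out([
  [0, 0, 0.029, 0, 0, 0, 1],
  [0, 0, 0.029, 0, 0, 0.07, 1],
  [0, 0, 0.029, 0, 0, 0.07, 1],
])

```text
t: 15.45
tool_pos: [0.5012, -0.2482, 0.1242]
tool_rot: [-1.887, 2.511, 0.002]
contact_force: [-0.1, 0.4, -0.6]
opening: -0.0005
grip_force: 0.0
```

```bash
python3 -c "
from h import *
clip('left')
print(Ro.from_rotvec(__import__('station').get_obs()['tool_rot']).as_matrix().round(3))"
```

```text
left [ 0.5037 -0.2504  0.13  ]
t 15.45 pos [ 0.5012 -0.2482  0.1242] f [-0.1  0.4 -0.6] q [-0.59 -0.01  1.86  0.    1.29  2.83] open -0.0005 grip 0.0
turn [0.0003 0.0004 0.0038] shift [ 0.0047 -0.0098 -0.0193] rows 0.13285995422150332 0.08055418010868542
[[-0.278 -0.96  -0.   ]
 [-0.96   0.278  0.002]
 [-0.001  0.001 -1.   ]]
```

>>> carry_out([
  [0, 0, 0.003, 0.004, -0.01, 0.04, 1],
  [0, 0, 0.003, 0.004, -0.01, 0.08, 1],
  [0, 0, 0.003, 0.004, -0.01, 0.13, 1],
  [0, 0, 0.003, 0.004, -0.01, 0.18, 1],
  [0, 0, 0.003, 0.004, -0.01, 0.22, 1],
])

```text
t: 15.95
tool_pos: [0.5036, -0.2507, 0.0578]
tool_rot: [1.875, -2.52, -0.002]
contact_force: [-0.5, -1.2, 1.2]
opening: 0.0001
grip_force: 0.5
```

>>> carry_out([
  [0, 0, 0, 0, 0, 0.03, 1],
  [0, 0, 0, 0, 0, 0.06, 1],
  [0, 0, 0, 0, 0, 0.09, 1],
  [0, 0, 0, 0, 0, 0.11, 1],
  [0, 0, 0, 0, 0, 0.11, 1],
])

```text
t: 16.45
tool_pos: [0.5034, -0.2504, 0.0255]
tool_rot: [1.875, -2.52, -0.003]
contact_force: [-0.0, -0.7, 0.1]
opening: 0.0004
grip_force: 0.0
```

>>> carry_out([
  [0, 0, 0, 0.005, 0, 0, 1],
  [0, 0, 0, 0.01, 0, 0, 1],
  [0, 0, 0, 0.01, 0, 0, 1],
])

```text
t: 16.75
tool_pos: [0.5034, -0.2531, 0.0266]
tool_rot: [-1.874, 2.52, 0.001]
contact_force: [2.7, 4.8, -2.4]
opening: -0.0001
grip_force: 2.2
```

```bash
python3 -c "
from h import *
clip('left',.01,.025)"
```

```text
left [ 0.5002 -0.2619  0.025 ]
t 16.75 pos [ 0.5034 -0.2531  0.0266] f [ 2.7  4.8 -2.4] q [-0.6   0.13  1.9   0.    1.11  2.83] open -0.0001 grip 2.2
turn [-0.      0.0005  0.0007] shift [0.0311 0.0018 0.0052] rows 0.18964266624171724 0.017610459929713017
```

>>> carry_out([
  [0, 0, 0, 0.004, 0, 0, 1],
  [0, 0, 0, 0.004, 0, 0, 1],
])

```text
t: 16.95
tool_pos: [0.503, -0.2538, 0.0262]
tool_rot: [-1.874, 2.519, 0.002]
contact_force: [2.4, 5.9, -4.6]
opening: 0.0002
grip_force: 2.8
```

>>> carry_out([
  [0, 0, 0, 0.004, 0, 0, 1],
  [0, 0, 0, 0.004, 0, 0, 1],
])

```text
t: 17.15
tool_pos: [0.5025, -0.2547, 0.026]
tool_rot: [-1.874, 2.519, 0.003]
contact_force: [2.5, 5.6, -3.8]
opening: 0.0005
grip_force: 3.0
```

>>> carry_out([
  [0, 0, 0, 0.003, 0, 0, 1],
  [0, 0, 0, 0.003, 0, 0, 1],
])

```text
t: 17.35
tool_pos: [0.5021, -0.2559, 0.0262]
tool_rot: [-1.875, 2.52, 0.003]
contact_force: [1.8, 5.0, -3.6]
opening: -0.0002
grip_force: 2.3
```

>>> carry_out([
  [0, 0, 0, 0.004, 0, 0, 1],
  [0, 0, 0, 0.004, 0, 0, 1],
])

```text
t: 17.55
tool_pos: [0.5021, -0.2587, 0.0272]
tool_rot: [1.875, -2.52, 0.002]
contact_force: [-0.3, 1.5, -2.1]
opening: -0.0004
grip_force: 0.7
```

>>> carry_out([
  [0, 0, 0, 0.004, 0, 0, 1],
  [0, 0, 0, 0.004, 0, 0, 1],
])

```text
t: 17.75
tool_pos: [0.5019, -0.2591, 0.027]
tool_rot: [-1.874, 2.52, 0.0]
contact_force: [1.1, 5.1, -0.1]
opening: -0.0001
grip_force: 2.3
```

>>> carry_out([
  [0, 0, 0, 0.004, 0, 0, 1],
  [0, 0, 0, 0.004, 0, 0, 1],
])

```text
t: 17.95
tool_pos: [0.5017, -0.2595, 0.0268]
tool_rot: [-1.873, 2.519, 0.002]
contact_force: [2.2, 5.4, 0.2]
opening: -0.0003
grip_force: 3.6
```

Same pattern: it snapped near y=-0.2587. Confirm the hard stop.

>>> carry_out([
  [0, 0, 0, 0.004, 0, 0, 1],
  [0, 0, 0, 0.004, 0, 0, 1],
])

```text
t: 18.15
tool_pos: [0.5015, -0.2599, 0.0265]
tool_rot: [-1.873, 2.519, 0.003]
contact_force: [3.8, 8.6, -0.5]
opening: -0.0002
grip_force: 4.6
```

>>> carry_out([
  [0, 0, 0, 0.004, 0, 0, 1],
  [0, 0, 0, 0.004, 0, 0, 1],
])

```text
t: 18.35
tool_pos: [0.5012, -0.2604, 0.0262]
tool_rot: [-1.872, 2.518, 0.005]
contact_force: [5.3, 9.2, -2.1]
opening: 0.0
grip_force: 5.6
```

>>> carry_out([
  [0, 0, 0, 0.004, 0, 0, 1],
  [0, 0, 0, 0.004, 0, 0, 1],
])

```text
t: 18.55
tool_pos: [0.5011, -0.2607, 0.0261]
tool_rot: [-1.871, 2.517, 0.006]
contact_force: [6.1, 13.0, -1.9]
opening: -0.0002
grip_force: 7.0
```

>>> carry_out([
  [0, 0, 0, -0.03, 0, 0, 1],
  [0, 0, 0, -0.09, 0, 0, 1],
  [0, 0, 0, -0.1, 0, -0.15, 1],
  [0, 0, 0, -0.1, 0, -0.3, 1],
  [0, 0, 0, -0.1, 0, -0.42, 1],
])

```text
t: 19.05
tool_pos: [0.5096, -0.2363, 0.1561]
tool_rot: [1.875, -2.52, 0.007]
contact_force: [0.3, -0.3, 0.7]
opening: 0.0
grip_force: 0.0
```

```bash
python3 -c "
from h import *
clip('right')"
```

```text
right [ 0.4483 -0.4332  0.13  ]
t 19.05 pos [ 0.5096 -0.2363  0.1561] f [ 0.3 -0.3  0.7] q [-0.57 -0.04  1.84 -0.    1.34  2.87] open 0.0 grip 0.0
turn [-0.0011 -0.001   0.0008] shift [0.6871 0.0072 0.0892] rows 4.157467380882778 0.03568427929500425
```

>>> carry_out([
  [0, 0, 0, 0.15, 0, 0, 1],
  [0, 0, 0, 0.3, 0.002, 0, 1],
  [0, 0, 0, 0.45, 0.004, 0, 1],
  [0, 0, 0, 0.6, 0.006, 0, 1],
  [0, 0, 0, 0.687, 0.007, 0.02, 1],
])

```text
t: 19.55
tool_pos: [0.4465, -0.4365, 0.1487]
tool_rot: [1.871, -2.521, 0.008]
contact_force: [0.9, 0.3, 0.1]
opening: 0.0004
grip_force: 0.0
```

>>> carry_out([
  [0, 0, 0, 0, 0, 0, 1],
  [0, 0, 0, 0, 0, 0.04, 1],
  [0, 0, 0, 0, 0, 0.07, 1],
  [0, 0, 0, 0, 0, 0.07, 1],
])

```text
t: 19.95
tool_pos: [0.4471, -0.4297, 0.1231]
tool_rot: [1.877, -2.519, -0.007]
contact_force: [-0.2, 0.0, -0.3]
opening: 0.0001
grip_force: 0.0
```

```bash
python3 -c "
from h import *
clip('right',z=.026)"
```

```text
right [ 0.4483 -0.4332  0.026 ]
t 19.95 pos [ 0.4471 -0.4297  0.1231] f [-0.2  0.  -0.3] q [-0.89  0.13  1.71 -0.    1.3   2.55] open 0.0001 grip 0.0
turn [0.0012 0.0007 0.0012] shift [ 0.0106 -0.0085  0.3236] rows 1.9430267999535384 0.03824232130163984
```

>>> carry_out([
  [0, 0, 0.001, 0.009, -0.007, 0, 1],
  [0, 0, 0.001, 0.009, -0.007, 0.05, 1],
  [0, 0, 0.001, 0.009, -0.007, 0.1, 1],
  [0, 0, 0.001, 0.009, -0.007, 0.15, 1],
  [0, 0, 0.001, 0.009, -0.007, 0.2, 1],
])

```text
t: 20.45
tool_pos: [0.4485, -0.4347, 0.0638]
tool_rot: [1.871, -2.523, -0.002]
contact_force: [0.1, 0.2, 1.7]
opening: -0.0004
grip_force: 0.4
```

>>> carry_out([
  [0, 0, 0, 0, 0, 0.03, 1],
  [0, 0, 0, 0, 0, 0.06, 1],
  [0, 0, 0, 0, 0, 0.09, 1],
  [0, 0, 0, 0, 0, 0.12, 1],
  [0, 0, 0, 0, 0, 0.12, 1],
])

```text
t: 20.95
tool_pos: [0.4481, -0.4344, 0.028]
tool_rot: [1.871, -2.523, -0.004]
contact_force: [0.4, 0.7, -0.1]
opening: 0.0002
grip_force: 0.0
```

```bash
python3 -c "
from h import *
clip('right',.018,.026)"
```

```text
right [ 0.4495 -0.4294  0.026 ]
t 20.95 pos [ 0.4481 -0.4344  0.028 ] f [ 0.4  0.7 -0.1] q [-0.89  0.25  1.75 -0.    1.14  2.55] open 0.0002 grip 0.0
turn [ 0.0007  0.0004 -0.0002] shift [-0.0174  0.0006  0.0066] rows 0.11195705011119406 0.01630773862881518
```

Pushing now, toward tool -x.

>>> carry_out([
  [0, 0, 0, -0.005, 0, 0.003, 1],
  [0, 0, 0, -0.01, 0, 0.005, 1],
  [0, 0, 0, -0.01, 0, 0.005, 1],
])

```text
t: 21.25
tool_pos: [0.4499, -0.4323, 0.0286]
tool_rot: [1.871, -2.523, 0.001]
contact_force: [-0.7, -1.1, -0.9]
opening: 0.0001
grip_force: 0.8
```

>>> carry_out([
  [0, 0, 0, -0.005, 0, 0, 1],
  [0, 0, 0, -0.005, 0, 0, 1],
])

```text
t: 21.45
tool_pos: [0.4504, -0.4307, 0.0286]
tool_rot: [-1.871, 2.523, -0.001]
contact_force: [0.4, -1.2, -0.5]
opening: 0.0001
grip_force: 0.5
```

>>> carry_out([
  [0, 0, 0, -0.004, 0, 0, 1],
  [0, 0, 0, -0.004, 0, 0, 1],
])

```text
t: 21.65
tool_pos: [0.4508, -0.4295, 0.0284]
tool_rot: [-1.871, 2.523, -0.0]
contact_force: [0.0, -0.1, -0.5]
opening: -0.0003
grip_force: 0.3
```

>>> carry_out([
  [0, 0, 0, -0.004, 0, 0, 1],
  [0, 0, 0, -0.004, 0, 0, 1],
])

```text
t: 21.85
tool_pos: [0.451, -0.4283, 0.0282]
tool_rot: [-1.871, 2.523, 0.0]
contact_force: [0.5, -0.6, -0.6]
opening: 0.0
grip_force: 0.2
```

>>> carry_out([
  [0, 0, 0, -0.005, 0, 0, 1],
  [0, 0, 0, -0.005, 0, 0, 1],
])

```text
t: 22.05
tool_pos: [0.4514, -0.4268, 0.0282]
tool_rot: [-1.871, 2.523, 0.0]
contact_force: [-0.0, -0.5, -0.3]
opening: -0.0
grip_force: 0.1
```

>>> carry_out([
  [0, 0, 0, -0.005, 0, 0, 1],
  [0, 0, 0, -0.005, 0, 0, 1],
])

```text
t: 22.25
tool_pos: [0.4516, -0.4258, 0.0281]
tool_rot: [1.871, -2.523, 0.001]
contact_force: [0.5, -1.4, -2.3]
opening: -0.0003
grip_force: 1.3
```

>>> carry_out([
  [0, 0, 0, -0.004, 0, 0, 1],
  [0, 0, 0, -0.004, 0, 0, 1],
])

```text
t: 22.45
tool_pos: [0.4517, -0.4253, 0.028]
tool_rot: [1.87, -2.522, 0.002]
contact_force: [-1.5, -5.2, -3.5]
opening: 0.0001
grip_force: 2.7
```

>>> carry_out([
  [0, 0, 0, -0.004, 0, 0, 1],
  [0, 0, 0, -0.004, 0, 0, 1],
])

```text
t: 22.65
tool_pos: [0.4519, -0.4246, 0.0279]
tool_rot: [1.87, -2.522, 0.003]
contact_force: [-1.4, -7.0, -5.6]
opening: 0.0001
grip_force: 3.6
```

>>> carry_out([
  [0, 0, 0, -0.004, 0, 0, 1],
  [0, 0, 0, -0.004, 0, 0, 1],
])

```text
t: 22.85
tool_pos: [0.4523, -0.4225, 0.0279]
tool_rot: [1.87, -2.523, -0.0]
contact_force: [-0.7, -3.4, -3.2]
opening: -0.0003
grip_force: 1.9
```

>>> carry_out([
  [0, 0, 0, -0.004, 0, 0, 1],
  [0, 0, 0, -0.004, 0, 0, 1],
])

```text
t: 23.05
tool_pos: [0.4534, -0.4203, 0.0283]
tool_rot: [-1.871, 2.523, 0.002]
contact_force: [-0.0, 0.3, -0.7]
opening: -0.0003
grip_force: 0.0
```

>>> carry_out([
  [0, 0, 0, -0.004, 0, 0, 1],
  [0, 0, 0, -0.004, 0, 0, 1],
])

```text
t: 23.25
tool_pos: [0.4536, -0.4198, 0.0284]
tool_rot: [1.872, -2.523, 0.001]
contact_force: [-0.0, -1.3, -0.2]
opening: 0.0
grip_force: 0.8
```

Snapped near y=-0.422. Confirm the hard stop.

>>> carry_out([
  [0, 0, 0, -0.005, 0, 0, 1],
  [0, 0, 0, -0.005, 0, 0, 1],
])

```text
t: 23.45
tool_pos: [0.4537, -0.4194, 0.0284]
tool_rot: [1.871, -2.522, 0.003]
contact_force: [-1.8, -5.0, -2.8]
opening: 0.0001
grip_force: 2.6
```

>>> carry_out([
  [0, 0, 0, -0.005, 0, 0, 1],
  [0, 0, 0, -0.005, 0, 0, 1],
])

```text
t: 23.65
tool_pos: [0.4538, -0.419, 0.0283]
tool_rot: [1.87, -2.521, 0.005]
contact_force: [-3.5, -7.6, -3.3]
opening: -0.0
grip_force: 4.4
```

>>> carry_out([
  [0, 0, 0, -0.003, 0, 0, 1],
  [0, 0, 0, -0.003, 0, 0, 1],
])

```text
t: 23.85
tool_pos: [0.4538, -0.4189, 0.0284]
tool_rot: [1.869, -2.52, 0.007]
contact_force: [-3.3, -10.9, -4.3]
opening: 0.0002
grip_force: 5.5
```

>>> carry_out([
  [0, 0, 0, 0.03, 0, 0, 1],
  [0, 0, 0, 0.09, 0, 0, 1],
  [0, 0, 0, 0.1, 0, -0.15, 1],
  [0, 0, 0, 0.1, 0, -0.3, 1],
  [0, 0, 0, 0.1, 0, -0.42, 1],
])

```text
t: 24.35
tool_pos: [0.446, -0.4461, 0.157]
tool_rot: [-1.87, 2.524, -0.003]
contact_force: [0.4, -0.1, 1.3]
opening: -0.0001
grip_force: 0.0
```

```bash
python3 -c "
from h import *
clip('back')"
```

```text
back [ 0.554  -0.3654  0.13  ]
t 24.35 pos [ 0.446  -0.4461  0.157 ] f [ 0.4 -0.1  1.3] q [-0.9   0.12  1.67  0.    1.35  2.53] open -0.0001 grip 0.0
turn [-6.000e-04  4.000e-04  4.996e-01] shift [-0.3621 -0.2658  0.0904] rows 2.749246820943531 10.468057801434604
```

>>> carry_out([
  [0, 0, -0.047, -0.05, -0.13, 0, 1],
  [0, 0, -0.094, -0.12, -0.266, 0, 1],
  [0, 0, -0.141, -0.24, -0.266, 0, 1],
  [0, 0, -0.188, -0.362, -0.266, 0, 1],
  [0, 0, -0.235, -0.362, -0.266, 0, 1],
])

```text
t: 24.85
tool_pos: [0.5553, -0.3607, 0.1537]
tool_rot: [-2.662, 1.664, 0.003]
contact_force: [-0.1, -0.8, 0.7]
opening: 0.0
grip_force: 0.0
```

>>> carry_out([
  [0, 0, -0.047, 0, 0, 0, 1],
  [0, 0, -0.094, 0, 0, 0, 1],
  [0, 0, -0.141, 0, 0, 0, 1],
  [0, 0, -0.188, 0, 0, 0, 1],
  [0, 0, -0.235, 0, 0, 0, 1],
])

```text
t: 25.35
tool_pos: [0.5538, -0.3647, 0.1543]
tool_rot: [-3.083, 0.598, -0.0]
contact_force: [0.1, -0.1, -0.1]
opening: 0.0004
grip_force: 0.0
```

>>> carry_out([
  [0, 0, -0.03, 0, 0, 0, 1],
  [0, 0, -0.03, 0, 0, 0.07, 1],
  [0, 0, -0.03, 0, 0, 0.07, 1],
])

```text
t: 25.65
tool_pos: [0.5523, -0.3635, 0.1303]
tool_rot: [-3.104, 0.462, 0.007]
contact_force: [-0.8, 0.4, -0.9]
opening: 0.0
grip_force: 0.0
```

```bash
python3 -c "
from h import *
clip('back',z=.026)"
```

```text
back [ 0.554  -0.3654  0.026 ]
t 25.65 pos [ 0.5523 -0.3635  0.1303] f [-0.8  0.4 -0.9] q [-0.69  0.22  1.61  0.    1.32  1.17] open 0.0 grip 0.0
turn [-0.0008  0.0016 -0.0004] shift [0.009  0.0055 0.3475] rows 2.0859680028249485 0.03794792890325089
```

>>> carry_out([
  [0, 0, 0, 0.006, 0.004, 0.03, 1],
  [0, 0, 0, 0.006, 0.004, 0.08, 1],
  [0, 0, 0, 0.006, 0.004, 0.13, 1],
  [0, 0, 0, 0.006, 0.004, 0.18, 1],
  [0, 0, 0, 0.006, 0.004, 0.23, 1],
])

```text
t: 26.15
tool_pos: [0.555, -0.3656, 0.0626]
tool_rot: [-3.107, 0.461, 0.001]
contact_force: [-1.0, 1.4, 0.9]
opening: 0.0
grip_force: 0.4
```

>>> carry_out([
  [0, 0, 0, 0, 0, 0.03, 1],
  [0, 0, 0, 0, 0, 0.06, 1],
  [0, 0, 0, 0, 0, 0.09, 1],
  [0, 0, 0, 0, 0, 0.115, 1],
  [0, 0, 0, 0, 0, 0.115, 1],
])

```text
t: 26.65
tool_pos: [0.5546, -0.3653, 0.0282]
tool_rot: [-3.107, 0.461, 0.002]
contact_force: [-0.6, 0.8, -0.1]
opening: -0.0001
grip_force: 0.0
```

```bash
python3 -c "
from h import *
clip('back',.018,.026)"
```

```text
back [ 0.5502 -0.3643  0.026 ]
t 26.65 pos [ 0.5546 -0.3653  0.0282] f [-0.6  0.8 -0.1] q [-0.69  0.34  1.65  0.    1.16  1.17] open -0.0001 grip 0.0
turn [-0.0002  0.0005 -0.0002] shift [-0.0151  0.001   0.0074] rows 0.10131395241450801 0.01275447474739294
```

>>> carry_out([
  [0, 0, 0, -0.005, 0, 0.003, 1],
  [0, 0, 0, -0.01, 0, 0.005, 1],
  [0, 0, 0, -0.01, 0, 0.005, 1],
])

```text
t: 26.95
tool_pos: [0.5524, -0.3651, 0.0287]
tool_rot: [3.107, -0.461, 0.001]
contact_force: [-0.4, -0.5, -0.2]
opening: 0.0001
grip_force: 0.3
```

>>> carry_out([
  [0, 0, 0, -0.005, 0, 0, 1],
  [0, 0, 0, -0.005, 0, 0, 1],
])

```text
t: 27.15
tool_pos: [0.5516, -0.3648, 0.0285]
tool_rot: [3.107, -0.461, 0.004]
contact_force: [4.6, -1.7, -2.9]
opening: 0.0002
grip_force: 2.3
```

>>> carry_out([
  [0, 0, 0, -0.004, 0, 0, 1],
  [0, 0, 0, -0.004, 0, 0, 1],
])

```text
t: 27.35
tool_pos: [0.551, -0.3646, 0.0285]
tool_rot: [3.106, -0.461, 0.006]
contact_force: [7.5, -1.8, -5.2]
opening: 0.0
grip_force: 3.6
```

>>> carry_out([
  [0, 0, 0, -0.004, 0, 0, 1],
  [0, 0, 0, -0.004, 0, 0, 1],
])

```text
t: 27.55
tool_pos: [0.5503, -0.3643, 0.0284]
tool_rot: [3.106, -0.461, 0.008]
contact_force: [7.9, -3.5, -6.6]
opening: -0.0
grip_force: 4.4
```

>>> carry_out([
  [0, 0, 0, -0.004, 0, 0, 1],
  [0, 0, 0, -0.004, 0, 0, 1],
])

```text
t: 27.75
tool_pos: [0.5473, -0.3633, 0.0283]
tool_rot: [-3.107, 0.461, 0.001]
contact_force: [0.1, 0.3, 0.2]
opening: 0.0
grip_force: 0.0
```

>>> carry_out([
  [0, 0, 0, -0.004, 0, 0, 1],
  [0, 0, 0, -0.004, 0, 0, 1],
])

```text
t: 27.95
tool_pos: [0.5461, -0.363, 0.0283]
tool_rot: [-3.107, 0.461, 0.0]
contact_force: [1.2, -0.0, -1.1]
opening: 0.0001
grip_force: 0.6
```

>>> carry_out([
  [0, 0, 0, -0.004, 0, 0, 1],
  [0, 0, 0, -0.004, 0, 0, 1],
])

```text
t: 28.15
tool_pos: [0.5457, -0.3629, 0.0284]
tool_rot: [3.107, -0.462, 0.003]
contact_force: [4.5, -1.5, -3.2]
opening: -0.0001
grip_force: 2.5
```

Snapped, and now at the stop. Confirm and back out.

>>> carry_out([
  [0, 0, 0, -0.005, 0, 0, 1],
  [0, 0, 0, -0.005, 0, 0, 1],
])

```text
t: 28.35
tool_pos: [0.5453, -0.3628, 0.0285]
tool_rot: [3.106, -0.462, 0.008]
contact_force: [9.2, -3.1, -5.9]
opening: 0.0003
grip_force: 4.5
```

>>> carry_out([
  [0, 0, 0, -0.004, 0, 0, 1],
  [0, 0, 0, -0.004, 0, 0, 1],
])

```text
t: 28.55
tool_pos: [0.545, -0.3628, 0.0288]
tool_rot: [3.106, -0.462, 0.011]
contact_force: [10.9, -3.7, -6.2]
opening: 0.0003
grip_force: 5.7
```

>>> carry_out([
  [0, 0, 0, 0.03, 0, 0, 1],
  [0, 0, 0, 0.09, 0, 0, 1],
  [0, 0, 0, 0.1, 0, -0.15, 1],
  [0, 0, 0, 0.1, 0, -0.3, 1],
  [0, 0, 0, 0.1, 0, -0.46, 1],
])

```text
t: 29.05
tool_pos: [0.5702, -0.3701, 0.1664]
tool_rot: [-3.106, 0.461, 0.007]
contact_force: [1.3, -0.7, 0.7]
opening: -0.0002
grip_force: 0.0
```

>>> carry_out([
  [0, 0, 0, 0, 0, -0.1, 1],
  [0, 0, 0, -0.1, 0.1, -0.15, 1],
  [0, 0, 0, -0.2, 0.25, -0.15, 1],
  [0, 0, 0, -0.3, 0.4, -0.15, 1],
  [0, 0, 0, -0.4, 0.55, -0.15, 1],
])

```text
t: 29.55
tool_pos: [0.416, -0.4864, 0.2116]
tool_rot: [-3.107, 0.46, 0.003]
contact_force: [0.5, -1.1, 0.0]
opening: 0.0002
grip_force: 0.0
```

>>> carry_out([
  [0, 0, 0, -0.1, 0.1, 0, 1],
  [0, 0, 0, -0.2, 0.2, 0, 1],
  [0, 0, 0, -0.2, 0.2, 0, 1],
])

```text
t: 29.85
tool_pos: [0.3385, -0.5278, 0.2112]
tool_rot: [-3.106, 0.47, 0.005]
contact_force: [0.8, 0.6, 0.0]
opening: 0.0002
grip_force: 0.0
```

Run:
```python
from h import *
from station import get_obs,get_image
S=get_image("side");T=get_image("top")
g=lambda im,x,y,w,h,k:cv2.resize(im[y:y+h,x:x+w],(w*k,h*k),interpolation=cv2.INTER_CUBIC)
a=np.hstack([g(S["img"],250,160,80,80,5),g(T["img"],275,160,80,80,5)])
cv2.imwrite("pics/end.png",a)
mv([.4,-.4,.2],-.294)
```

```text
t 29.95 pos [ 0.342  -0.526   0.2111] f [ 0.5  0.1 -0. ] q [-1.11  0.07  1.63 -0.    1.44  0.75] open 0.0002 grip 0.0
turn [-0.0003  0.0004 -0.0009] shift [ 0.062  -0.4583  0.0376] rows 2.7839702412912857 0.021834319408614983
```

View pics/end.png

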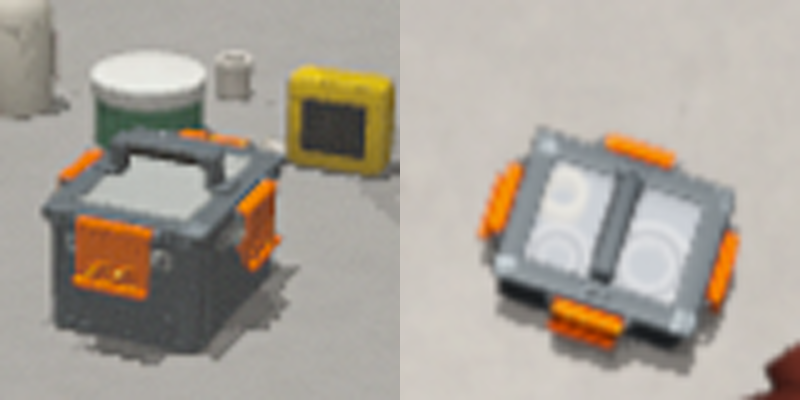

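All four clips lie down along the case sides in both views: side view left clip at (112,255) and right-hand one at (258,225), and all four edges in the top view. Each one snapped, then hit its stop. Handing in.

```bash
python3 -c "
from station import finish_job
print(finish_job())"
```

```text
the job is handed in; nothing more can be done
None
```

I handed in the job at about 30 s: the lid is seated grip bar up, and all four clips snapped over their keepers and stopped hard, with no force reading at or above 20 N (highest about 17 N).

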